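# Hang the instrument basket in the rinse tank

### The job

Hang the steel instrument basket inside the rinse tank by hooking its bent lip over the rail on the tank's far wall: lower it gently onto the rail, slide it along by feel until the lip finds the notch, and press it fully home past the notch's spring catches before you let go. Never lean hard on the thin tank, and leave the bottle, the tub and the plaster cast alone.

Things in the scene. Friction and masses are not known exactly. Their poses are not given: they have to be found in the camera images.
- basket: Upright slotted steel basket, 50 (x) x 70 (y) x 70 mm high, 0.2 to 0.36 kg, loose, standing on the bench. Origin: centre of its underside, z up. Two posts carry a grip bar over its middle. On its +x side a strip rises and bends outward and down into the lip; strip and lip are 30 mm wide (y).
- bar (a point): Middle of the grip bar, at basket x 0, y 0, z 130 mm; axes as the basket's. The level bar is 12 mm thick (x), 70 mm long (y, the middle 55 mm free) and 18 mm high. Grip it across its 12 mm.
- lip (a point): Middle of the underside of the lip's 3 mm thick top, centred in the hook's mouth, at basket x 30, y 0, z 92 mm; axes as the basket's. The mouth is 10 mm wide (x), between the strip's outer face and the inner face of the downturned tongue. The tongue is 3 mm thick.
- tongue (a point): Lowest end of the tongue's outward flare, at basket x 41, y 0, z 61 mm; axes as the basket's. The tongue goes straight down to 70 mm above the basket's underside, then flares outward to here (outermost x 43 mm), so it leads the rail into the mouth.
- tank: Open stainless rinse tank fixed to the bench, 150 (x) x 280 (y) x 125 mm high, walls 4 mm, inner floor 4 mm above the bench. Origin: centre of its underside; x points to the wall with the rail, y along the rail, z up. The basket may never load the thin tank with more than 25 N, nor the robot with more than 10 N.
- rail_mid (a point): Top edge of the rail at the middle of the tank's +x wall (tank x 73, y 0, z 125 mm); axes as the tank's. The aluminium rail is 6 mm thick (x, centred here), 220 mm long, firm. Its one notch, 35 mm wide (y) and 12 mm deep, takes the 30 mm lip. The rail was left anywhere along the wall: the notch is not measured; slide the lip along under a light push and feel it drop.
- notch_min (a point): Tank x 73, y -25, z 125 mm: the notch's centre is never farther to the -y side than this. Axes as the tank's.
- notch_max (a point): Tank x 73, y 25, z 125 mm: the notch's centre is never farther to the +y side than this. On both sides inside the notch sit sloping spring catches, 26 mm apart, from its top to 7 mm deep. The lip first drops 2 to 3 mm freely; then passing them (about 4 to 8 mm down) loads the rail with 6 to 11 N, more off centre; past them it falls free to the floor 12 mm down.
- dropper: Bystander: small amber bottle, 38 mm across, 85 mm high; origin at the centre of its underside.
- tub: Bystander: white round tub, 84 mm across, 45 mm high; origin at the centre of its underside.
- cast: Bystander: plaster dental cast, 60 x 70 mm, 32 mm high; origin at the centre of its underside.
Not all that is in view belongs to the job. Leave any purple or red look-alike of the basket alone.

How it is judged:
By the outcome, as a careful person would: the job done as asked, in the order asked, and still so for the second after the job is handed in, with the robot touching nothing.
It also fails if it takes over 64 s, if anything falls off the work surface, if the arm or the gripper's body presses on something with over 40 N, if the wrist force passes 120 N, or if a joint passes its speed limit or range.

### The arm

A 7-joint arm with a two-finger parallel gripper is mounted at the origin on the work surface. World frame = base frame: x ahead of the robot, y to its left, z up, the work surface at z = 0. Lengths are in m, angles in rad, forces in N, time in s.
With the tool pointing down it reaches from about 0.4 to 0.85 m from the base axis. Payload 10.4 kg.
Tool frame: the origin (TCP) lies midway between the tips of the shut fingers; the grasp point (between the pads) lies 19 mm behind it; z points along the fingers, y is the direction in which the jaws open and shut (so a half turn about z gives the same grasp; the last joint's range is limited). The gripper opens to 87 mm and grips with 3 to 60 N. Pads are 19 mm wide; open, the fingers measure 117 mm over their backs; the gripper's body (75 mm by 190 mm) begins 51 mm behind the grasp point.
Start: joints at [-1.305, 0.332, -0.065, 1.46, 0.022, 1.35, -0.088], TCP at [0.178, 0.599, 0.223] pointing down, gripper open.
Joint ranges: [-2.6, 2.6], [-0.5, 2.12], [-1.47, 1.34], [0.16, 2.42], [-1.27, 4.41], [0.06, 2.06], [-2.6, 2.6]. Speed limits (rad/s): [2.22, 2.22, 2.79, 2.79, 3.14, 3.14, 3.14].

### API

Orientations are given as a unit quaternion [x, y, z, w].
In Python, from bench import r gives the robot as it stands.
- The arm moves only by the tool step_arm, never from a script. Its argument "increments" is a list of rows, each a list of 2 entries, a list of its own where there are three numbers: the shift along the tool's x, y, z in m, then the turn, a rotation vector about the tool's x, y, z in rad. A call has 1 to 5 rows; each row is the pose to reach, as a shift and turn from the pose measured when the call began, along the tool's axes at that moment; what a row does not reach only later rows make up. A row lasts 1/10 s, in which the tool goes at most 50 mm and 8.59 degrees, less where a joint would pass 70% of its speed; a pose out of reach is approached as far as the arm can. A call with a gripper value outside its range is refused whole. "hand" is the closure, from -1 (fully open) to 1 (shut), so that 0 is half open, set as the call begins (left out, the last holds). The fingers move at their own pace and stop on an object; "grip_force" is the grip in N (left out, the last holds). Time passes only in rows, so rows that repeat a pose let the fingers close. It gives the time, the measured TCP pose, the force and the opening at its end, in the units of the state.
- r.read_state(): the state, without advancing time (a new reading comes with each control period).
- r.camera(name): name is "scene" or "top" or "wrist"; returns a dict with "pixels" (384x512x3 uint8, blue, green, red), "camera_matrix" (3x3 intrinsics, pixels), "k1" (the pictures are not rectified: a ray, as slopes to the right and down, at radius r is drawn at 1 + k1 r^2 times it, then the intrinsics apply), "extrinsics" (4x4, takes a point from camera to world coordinates). Camera axes: x right, y up, looking along -z (the intrinsics and any distortion apply to the point x, -y, -z); pixel columns grow to the right and rows downward; lengths in m; the calibration is good to about 2 mm. A picture is of the moment at which its call begins. There is no depth.
- r.close_job(): hands the job in, once; it reports no verdict.
The state is a dict: "time": time; "joint_positions": joint angles; "joint_vel": joint speeds; "joint_torque": joint torques, N m; "ee_pos": TCP position; "eef_rot": TCP orientation; "ft_force": force on the tool from outside, world axes, zero at the start; "torque": the same for the moment, N m; "width": finger opening in m.
Only numpy, scipy, OpenCV 4.12 (cv2) and the standard library are available. Lean on these libraries where they do the work, as an engineer would, in place of code of your own. Each camera call takes 0.05 s, during which the arm holds its last target.

## Working session

There is one attempt and no reset: what is moved stays moved. The work goes in short steps, Python scripts to look and compute and a tool call to move; the robot and the scene stay as the last step left them, time stands still between calls to the robot, and variables do not carry over. Pictures are saved under pics/ and viewed, and the job is handed in when it is done.

Besides the shell and the picture viewer there is one more tool, called after "Request:" as name(argument=value, ...), one argument or row to a line, values as JSON. step_arm: Moves the arm, as the interface text tells. Its arguments: {"type":"object","properties":{"increments":{"type":"array"},"hand":{"type":"number"},"grip_force":{"type":"number"}},"required":["increments"]}

```bash
ls; mkdir -p pics
python3 - <<'E'
from bench import r
import cv2,pickle
s=r.read_state(); print(s)
for n in ["scene","top","wrist"]:
    c=r.camera(n); cv2.imwrite(f"pics/{n}0.png",c["pixels"]); pickle.dump(c,open(f"pics/{n}0.pkl","wb")); print(n,c["camera_matrix"],c["k1"],c["extrinsics"])
E
```

```text
pics
{'time': 0.0, 'joint_positions': array([-1.30457637,  0.33288042, -0.06473153,  1.46095243,  0.02156257,
        1.34991964, -0.08852976]), 'joint_vel': array([ 0.0011685 ,  0.00058885, -0.00092922, -0.00065399,  0.00026916,
        0.00036668, -0.0010376 ]), 'joint_torque': array([ 1.14723764e-03, -6.23262835e+01,  2.56051007e-02, -3.89884472e+01,
       -6.13094377e-02,  4.01148247e-02,  1.58159487e-04]), 'ee_pos': array([0.17787489, 0.59873408, 0.22174337]), 'eef_rot': array([ 1.43902082e-01,  9.89591660e-01, -7.27054483e-04, -9.43478766e-05]), 'ft_force': array([-0.09948448, -0.05504361,  0.12138595]), 'torque': array([ 0.04280308,  0.05591584, -0.0424177 ]), 'width': 0.08705916210027614}
scene [[356.25739668   0.         257.19807928]
 [  0.         356.25739668 185.2395994 ]
 [  0.           0.           1.        ]] -0.046402973791194686 [[ 0.44913405 -0.64182287  0.62156416  1.05495283]
 [ 0.89340987  0.33030204 -0.30449855 -0.18701517]
 [-0.00986978  0.69207222  0.72176078  0.62613582]
 [ 0.          0.          0.          1.        ]]
top [[474.82266291   0.         250.66037898]
 [  0.         474.82266291 193.68351486]
 [  0.           0.           1.        ]] 0.04653580102701656 [[-0.00675025  0.99186099 -0.12714638  0.46747354]
 [-0.99987642 -0.00488949  0.01494123  0.02875691]
 [ 0.01419794  0.12723152  0.99177142  1.09497176]
 [ 0.          0.          0.          1.        ]]
wrist [[281.50885146   0.         261.25749129]
 [  0.         281.50885146 193.46315235]
 [  0.           0.           1.        ]] -0.04866246100273948 [[ 2.85335597e-01 -9.26215653e-01 -2.46390264e-01  1.11040021e-01]
 [ 9.58427374e-01  2.75543819e-01  7.41118934e-02  6.18839444e-01]
 [-7.52281551e-04 -2.57293935e-01  9.66332896e-01  3.84643831e-01]
 [ 0.00000000e+00  0.00000000e+00  0.00000000e+00  1.00000000e+00]]
```

View pics/scene0.png

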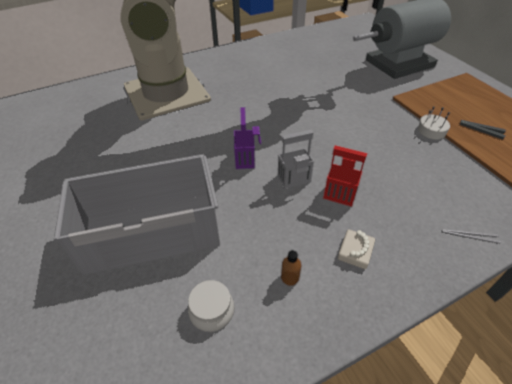

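View pics/top0.png

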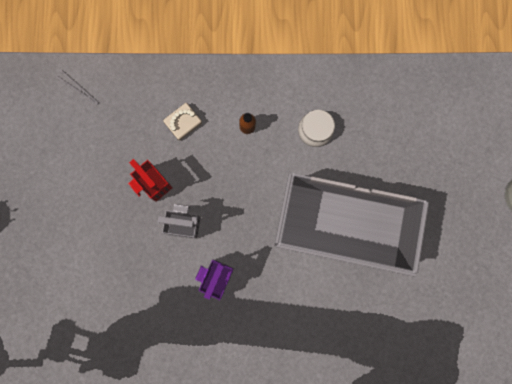

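View pics/wrist0.png

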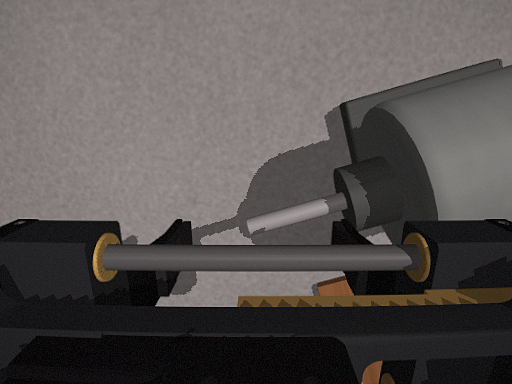

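Candidates: grey (top 180,222; scene 296,160), red (top 150,180), purple (top 216,280). The grey one is the steel basket. I'll confirm it in an enlarged crop.

```bash
cat > h.py <<'E'
import numpy as np,cv2,pickle
from scipy.spatial.transform import Rotation as R
def load(n): return pickle.load(open(f"pics/{n}.pkl","rb"))
def snap(n,tag):
    from bench import r
    c=r.camera(n); cv2.imwrite(f"pics/{tag}.png",c["pixels"]); pickle.dump(c,open(f"pics/{tag}.pkl","wb")); return c
def ray(c,u,v):
    K=c["camera_matrix"];xd=(u-K[0,2])/K[0,0];yd=(v-K[1,2])/K[1,1]
    p=cv2.undistortPoints(np.array([[[u,v]]],float),K,np.array([c["k1"],0,0,0.]),)[0,0]
    E=c["extrinsics"]; d=E[:3,:3]@np.array([p[0],-p[1],-1]); return E[:3,3],d
def onz(c,u,v,z):
    o,d=ray(c,u,v); return o+d*(z-o[2])/d[2]
def proj(c,P):
    P=np.atleast_2d(P);E=c["extrinsics"];q=(P-E[:3,3])@E[:3,:3]
    x=q[:,0]/-q[:,2];y=-q[:,1]/-q[:,2];s=1+c["k1"]*(x*x+y*y);K=c["camera_matrix"]
    return np.c_[x*s*K[0,0]+K[0,2],y*s*K[1,1]+K[1,2]]
def tri(obs):
    A=np.zeros((3,3));b=np.zeros(3)
    for c,u,v in obs:
        o,d=ray(c,u,v);d=d/np.linalg.norm(d);M=np.eye(3)-np.outer(d,d);A+=M;b+=M@o
    return np.linalg.solve(A,b)
def crop(img,x0,y0,x1,y1,f): return cv2.resize(img[y0:y1,x0:x1],None,fx=f,fy=f,interpolation=cv2.INTER_CUBIC)
E
python3 - <<'E'
from h import *
t=cv2.imread("pics/top0.png");s=cv2.imread("pics/scene0.png")
a=crop(t,150,190,225,250,8);b=crop(s,265,120,340,195,8)
cv2.imwrite("pics/c1.png",a);cv2.imwrite("pics/c2.png",b)
cv2.imwrite("pics/c3.png",crop(t,270,165,435,280,4.8));cv2.imwrite("pics/c4.png",crop(s,50,150,230,270,4.4))
E
```

```text
(no output)
```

View pics/c1.png

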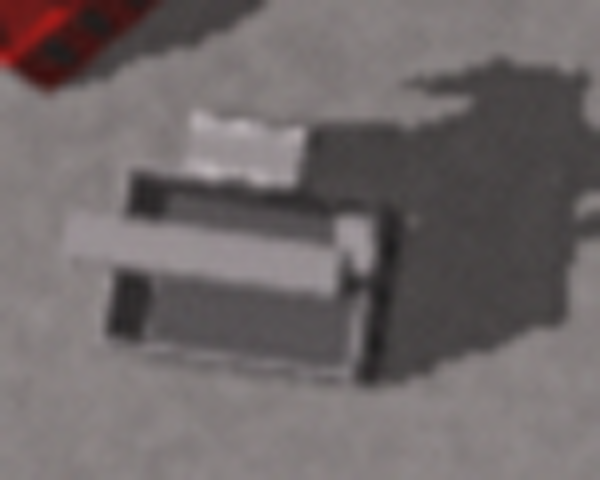

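View pics/c2.png

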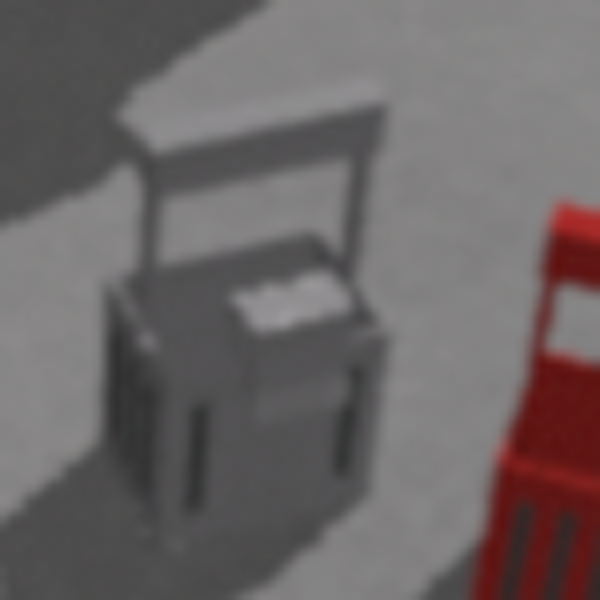

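View pics/c3.png

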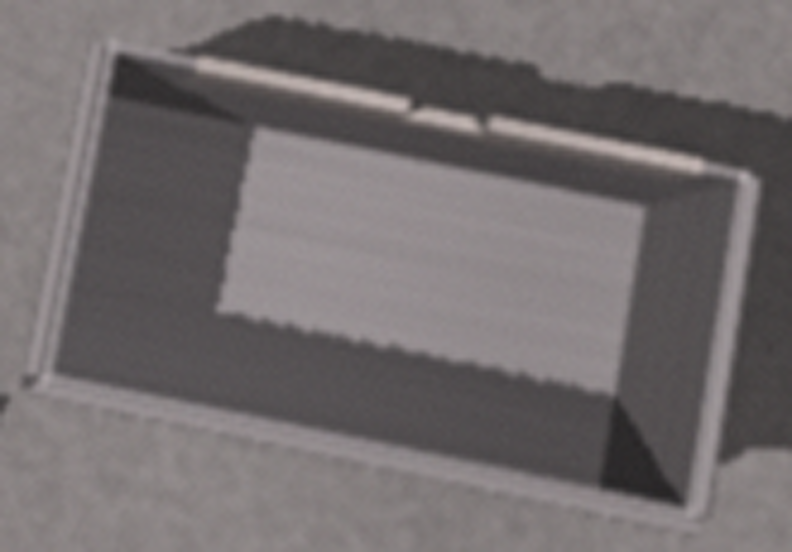

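View pics/c4.png

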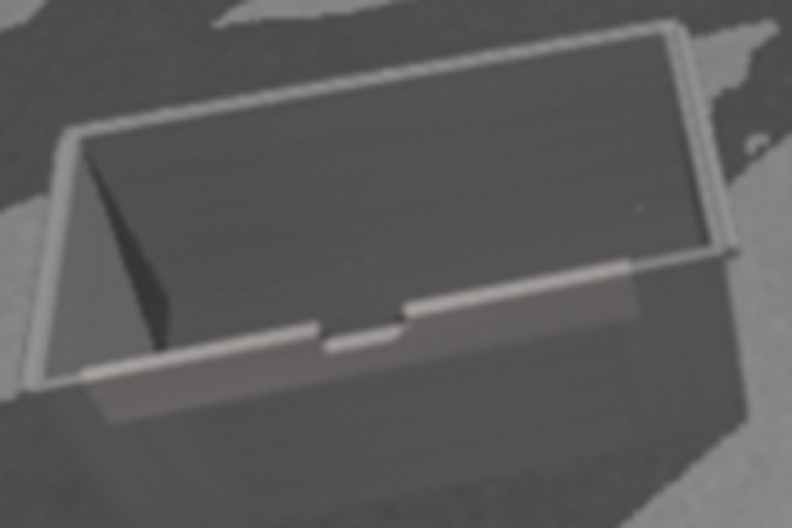

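Run:
```python
from h import *
t=load("top0");s=load("scene0")
T=lambda x,y,f,ox,oy:(ox+(x+.5)/f-.5,oy+(y+.5)/f-.5)
b=lambda x,y:T(x,y,8,150,190)
L=onz(t,*b(67,234),.139);Rr=onz(t,*b(340,273),.139);print("bar",L,Rr,np.linalg.norm(L-Rr),(L+Rr)/2,np.degrees(np.arctan2(*(L-Rr)[:2]*[-1,1])))
lip=[onz(t,*b(*p),.095) for p in [(190,110),(305,127),(298,187),(185,175)]]
print("lip",np.mean(lip,0),np.linalg.norm(lip[0]-lip[1]),np.linalg.norm(lip[1]-lip[2]))
base=[onz(t,*b(*p),.07) for p in [(130,172),(400,205),(378,385),(108,340)]]
print("rim",np.array(base),np.mean(base,0),np.linalg.norm(base[0]-base[1]),np.linalg.norm(base[1]-base[2]))
# scene
q=lambda x,y:T(x,y,8,265,120)
L2=onz(s,*q(137,132),.139); R2=onz(s,*q(362,88),.139);print("scene bar",L2,R2,(L2+R2)/2)
lp=[onz(s,*q(*p),.095) for p in [(230,297),(330,270),(352,303),(250,332)]];print("scene lip",np.mean(lp,0))
k=lambda x,y:T(x,y,4.8,270,165)
cs=[onz(t,*k(*p),.125) for p in [(105,42),(757,176),(703,522),(30,380)]];print("tank",np.array(cs),np.mean(cs,0))
for i in range(4):print(np.linalg.norm(cs[i]-cs[(i+1)%4]), end=" ")
x=(cs[0]+cs[1]-cs[2]-cs[3])[:2];y=(cs[0]+cs[3]-cs[1]-cs[2])[:2]
print("yawx",np.degrees(np.arctan2(x[1],x[0])),"yawy",np.degrees(np.arctan2(-y[0],y[1])))
n=[onz(t,*k(*p),.125) for p in [(195,63),(703,166),(411,103),(490,124)]];print("rail ends, notch top edges",np.array(n))
g=lambda x,y:T(x,y,4.4,50,150)
n=[onz(s,*g(*p),.125) for p in [(90,376),(628,265),(320,325),(405,305)]];print("scene rail",np.array(n))
c2=[onz(s,*g(*p),.125) for p in [(30,388),(738,250),(678,22),(65,130)]];print("scene tank",np.array(c2),np.mean(c2,0))
```

```text
bar [0.54010222 0.20080828 0.139     ] [0.52985795 0.13246407 0.139     ] 0.06910771573756377 [0.53498008 0.16663618 0.139     ] -8.52473197180928
lip [0.56538398 0.16262728 0.095     ] 0.03063355670046028 0.01595530207337752
rim [[0.56197595 0.19665255 0.07      ]
 [0.55260695 0.12397773 0.07      ]
 [0.50426708 0.12949503 0.07      ]
 [0.51682162 0.20175646 0.07      ]] [0.5339179  0.16297044 0.07      ] 0.07327624917409677 0.04865371494063233
scene bar [0.52697763 0.1328902  0.139     ] [0.53857352 0.19803353 0.139     ] [0.53277558 0.16546186 0.139     ]
scene lip [0.56443331 0.16294876 0.095     ]
tank [[ 0.63389118 -0.07075972  0.125     ]
 [ 0.57432973 -0.34852028  0.125     ]
 [ 0.42852369 -0.31769267  0.125     ]
 [ 0.48893934 -0.0363735   0.125     ]] [ 0.53142098 -0.19333654  0.125     ]
0.28407480660728074 0.14902933324360707 0.2877334251735147 0.14897465936449156 yawx -12.641608969613815 yawy -12.111833664753854
rail ends, notch top edges [[ 0.62452497 -0.10944575  0.125     ]
 [ 0.57874339 -0.32578706  0.125     ]
 [ 0.60663276 -0.20200682  0.125     ]
 [ 0.59734521 -0.23558965  0.125     ]]
scene rail [[ 0.581427   -0.32133009  0.125     ]
 [ 0.62480119 -0.10953464  0.125     ]
 [ 0.59767801 -0.23245426  0.125     ]
 [ 0.60324619 -0.1986506   0.125     ]]
scene tank [[ 0.57660564 -0.34399954  0.125     ]
 [ 0.63815346 -0.06545108  0.125     ]
 [ 0.49036888 -0.03638108  0.125     ]
 [ 0.42942407 -0.31520357  0.125     ]] [ 0.53363801 -0.19025882  0.125     ]
```

```bash
cat >> h.py <<'E'
def tgt(p,a):
    a=np.radians(a);y=np.array([np.cos(a),np.sin(a),0]);z=np.array([0,0,-1.]);return np.array(p),np.c_[np.cross(y,z),y,z]
def delta(p,a,n=1):
    from bench import r
    s=r.read_state();Rc=R.from_quat(s["eef_rot"]).as_matrix();P,Rt=tgt(p,a)
    d=Rc.T@(P-s["ee_pos"]);w=R.from_matrix(Rc.T@Rt).as_rotvec()
    print("shift",d.round(4),"turn",w.round(4),"rows>=",max(np.linalg.norm(d)/.05,np.degrees(np.linalg.norm(w))/8.59))
def st():
    from bench import r
    s=r.read_state();Rc=R.from_quat(s["eef_rot"]).as_matrix()
    print("t",s["time"],"p",s["ee_pos"].round(4),"ya",np.degrees(np.arctan2(Rc[1,1],Rc[0,1])).round(2),"z",Rc[:,2].round(4),"F",s["ft_force"].round(2),"M",s["torque"].round(2),"w",s["width"].round(4),"q",s["joint_positions"].round(2));return s
E
python3 - <<'E'
from h import *
st();delta([.534,.166,.28],-8.5)
t=load("top0");s=load("scene0")
print("red bar top",tri([(t,133,162),(s,363,153)]),"purple",tri([(t,218,262),(s,243,110)]))
E
```

```text
Traceback (most recent call last):
  File "h.py", line 33, in st
    print("t",s["time"],"p",s["ee_pos"].round(4),"ya",np.degrees(np.arctan2(Rc[1,1],Rc[0,1])).round(2),"z",Rc[:,2].round(4),"F",s["ft_force"].round(2),"M",s["torque"].round(2),"w",s["width"].round(4),"q",s["joint_positions"].round(2));return s
                                                                                                                                                                                    ^^^^^^^^^^^^^^^^
AttributeError: 'float' object has no attribute 'round'
```

```bash
sed -i 's/s\["width"\].round(4)/round(s["width"],4)/' h.py
python3 - <<'E'
from h import *
st();delta([.534,.166,.28],-8.5)
t=load("top0");s=load("scene0")
print("red bar top",tri([(t,133,162),(s,363,153)]),"purple",tri([(t,218,262),(s,243,110)]))
E
```

```text
t 0.15 p [0.1779 0.5989 0.2219] ya 73.45 z [-2.e-04 -1.e-03 -1.e+00] F [-0.31 -0.38  0.4 ] M [ 0.04  0.02 -0.01] w 0.0869 q [-1.3   0.33 -0.06  1.46  0.02  1.35 -0.09]
shift [-0.4646 -0.3136 -0.0577] turn [-8.0000e-04  8.0000e-04  1.4304e+00] rows>= 11.2697932707005
red bar top [0.65560947 0.25258997 0.1420489 ] purple [0.4535365  0.07697585 0.17994203]
```

Request:
step_arm(
  increments=[
    [[-0.035, -0.024, -0.02], [0, 0, 0.11]],
    [[-0.07, -0.048, -0.035], [0, 0, 0.22]],
    [[-0.105, -0.072, -0.05], [0, 0, 0.33]],
    [[-0.14, -0.096, -0.058], [0, 0, 0.44]],
    [[-0.175, -0.12, -0.058], [0, 0, 0.55]],
  ],
  hand=-1,
)

```text
time: 0.65
ee_pos: [0.3126, 0.4329, 0.2814]
eef_rot: [0.409, 0.912, 0.001, 0.0]
ft_force: [1.3, 0.6, -0.1]
width: 0.0871
```

Run:
```python
from h import *
st();delta([.534,.166,.28],-8.5)
```

```text
t 0.65 p [0.3126 0.4329 0.2814] ya 41.68 z [ 6.e-04  8.e-04 -1.e+00] F [ 1.28  0.62 -0.05] M [ 0.   -0.09 -0.04] w 0.0871 q [-1.12  0.1   0.1   1.62 -0.01  1.42 -0.29]
shift [-0.3466 -0.0122  0.0013] turn [ 8.000e-04 -6.000e-04  8.759e-01] rows>= 6.935755628423134
```

Request:
step_arm(
  increments=[
    [[-0.045, -0.002, 0], [0, 0, 0.11]],
    [[-0.09, -0.004, 0], [0, 0, 0.22]],
    [[-0.135, -0.005, 0], [0, 0, 0.34]],
    [[-0.18, -0.007, 0], [0, 0, 0.45]],
    [[-0.225, -0.008, 0], [0, 0, 0.57]],
  ],
)

```text
time: 1.15
ee_pos: [0.457, 0.2579, 0.2813]
eef_rot: [0.651, 0.759, 0.001, -0.0]
ft_force: [0.5, 0.1, -0.4]
width: 0.0869
```

Run:
```python
from h import *
st();delta([.534,.166,.28],-8.5)
```

```text
t 1.15 p [0.457  0.2579 0.2813] ya 8.76 z [ 6.0e-04  1.1e-03 -1.0e+00] F [ 0.47  0.06 -0.38] M [-0.06  0.04  0.02] w 0.0869 q [-0.9   0.07  0.32  1.65 -0.02  1.42 -0.43]
shift [-0.1025  0.0621  0.0013] turn [ 0.0006 -0.0011  0.3013] rows>= 2.397219886004578
```

Request:
step_arm(
  increments=[
    [[-0.035, 0.021, 0], [0, 0, 0.1]],
    [[-0.07, 0.042, 0], [0, 0, 0.2]],
    [[-0.1025, 0.062, 0.001], [0, 0, 0.301]],
    [[-0.1025, 0.062, 0.001], [0, 0, 0.301]],
  ],
)

```text
time: 1.55
ee_pos: [0.5365, 0.1603, 0.28]
eef_rot: [0.761, 0.649, 0.0, 0.001]
ft_force: [0.0, -1.0, 0.2]
width: 0.087
```

Run:
```python
from h import *
snap("wrist","w1");st()
```

```text
t 1.6 p [0.535  0.1632 0.2799] ya -8.79 z [ 4.e-04 -2.e-04 -1.e+00] F [-0.07  0.52 -0.44] M [-0.04  0.1   0.02] w 0.0867 q [-0.77  0.16  0.44  1.57 -0.07  1.43 -0.47]
```

View pics/w1.png

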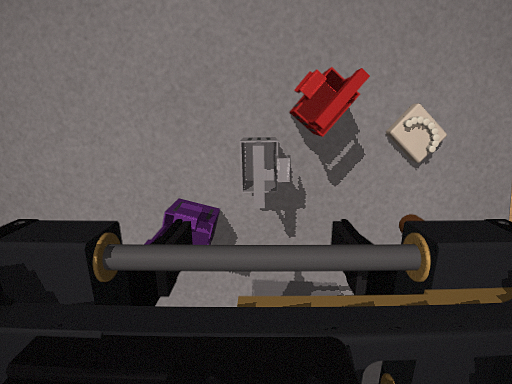

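The wrist view shows the grey basket at (260,170). Its bar runs (258,146) to (259,207), square to the jaws. I'll check its position from this view.

Run:
```python
from h import *
c=load("w1");cv2.imwrite("pics/c5.png",crop(c["pixels"],230,125,310,215,6.5))
```

```text
(no output)
```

View pics/c5.png

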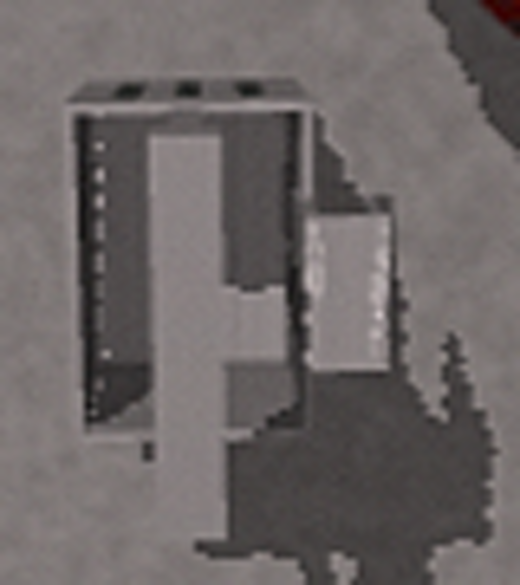

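Run:
```python
from h import *
c=load("w1")
f=lambda x,y:(230+(x+.5)/6.5-.5,125+(y+.5)/6.5-.5)
A=onz(c,*f(184,133),.139);B=onz(c,*f(191,541),.139);d=A-B
print(A,B,np.linalg.norm(d),(A+B)/2,np.degrees(np.arctan2(-d[0],d[1])))
st();delta([.534,.1655,.14],-8.5);
```

```text
[0.5402153  0.20296766 0.139     ] [0.52998581 0.13329295 0.139     ] 0.07042164500148704 [0.53510056 0.1681303  0.139     ] -8.352367158079542
t 1.6 p [0.535  0.1632 0.2799] ya -8.79 z [ 4.e-04 -2.e-04 -1.e+00] F [-0.07  0.52 -0.44] M [-0.04  0.1   0.02] w 0.0867 q [-0.77  0.16  0.44  1.57 -0.07  1.43 -0.47]
shift [ 0.0021 -0.0014  0.1399] turn [ 0.0004  0.0002 -0.0051] rows>= 2.7983235868983196
```

Request:
step_arm(
  increments=[
    [[0.003, -0.001, 0.04], [0, 0, -0.004]],
    [[0.0036, -0.001, 0.08], [0, 0, -0.004]],
    [[0.0036, -0.001, 0.12], [0, 0, -0.004]],
    [[0.0036, -0.001, 0.15], [0, 0, -0.004]],
    [[0.0036, -0.001, 0.169], [0, 0, -0.004]],
  ],
)

```text
time: 2.1
ee_pos: [0.5326, 0.1679, 0.1082]
eef_rot: [0.757, 0.653, -0.001, -0.001]
ft_force: [0.8, 0.5, 0.3]
width: 0.0869
```

Run:
```python
from h import *
st();delta([.5345,.167,.111],-8.5);
```

```text
t 2.1 p [0.5326 0.1679 0.1082] ya -8.4 z [-0.0028 -0.001  -1.    ] F [0.75 0.45 0.33] M [-0.08  0.05  0.01] w 0.0869 q [-0.75  0.29  0.42  1.8  -0.13  1.08 -0.43]
shift [-0.0006  0.002  -0.0028] turn [-0.0026  0.0014  0.0017] rows>= 0.06947874541570004
```

Request:
step_arm(
  increments=[
    [[-0.0006, 0.002, -0.0028], [-0.0026, 0.0014, 0.0017]],
    [[-0.0006, 0.002, -0.0028], [-0.0026, 0.0014, 0.0017]],
    [[-0.0006, 0.002, -0.0028], [-0.0026, 0.0014, 0.0017]],
  ],
)

```text
time: 2.4
ee_pos: [0.5352, 0.1677, 0.1125]
eef_rot: [0.757, 0.653, 0.001, 0.0]
ft_force: [-0.5, -0.6, 0.8]
width: 0.0874
```

Request:
step_arm(
  increments=[
    [[0, 0, 0], [0, 0, 0]],
    [[0, 0, 0], [0, 0, 0]],
    [[0, 0, 0], [0, 0, 0]],
    [[0, 0, 0], [0, 0, 0]],
    [[0, 0, 0], [0, 0, 0]],
  ],
  hand=1,
  grip_force=10,
)

```text
time: 2.9
ee_pos: [0.5352, 0.1677, 0.1125]
eef_rot: [0.757, 0.653, 0.001, 0.0]
ft_force: [0.3, -0.0, -0.0]
width: 0.0548
```

Run:
```python
from h import *
st();delta([.5345,.167,.111],-8.5);
```

```text
t 2.9 p [0.5352 0.1677 0.1125] ya -8.46 z [ 0.0018  0.0012 -1.    ] F [ 0.28 -0.01 -0.03] M [-0.09  0.06 -0.01] w 0.0548 q [-0.74  0.29  0.42  1.79 -0.13  1.09 -0.42]
shift [-0.0008 -0.0006  0.0015] turn [ 0.0016 -0.0014  0.0007] rows>= 0.03649812428852262
```

Request:
step_arm(
  increments=[
    [[-0.001, 0, 0.0015], [0, 0, 0]],
    [[-0.001, 0, 0.0015], [0, 0, 0]],
    [[-0.001, 0, 0.0015], [0, 0, 0]],
    [[-0.001, 0, 0.0015], [0, 0, 0]],
    [[-0.001, 0, 0.0015], [0, 0, 0]],
  ],
)

```text
time: 3.4
ee_pos: [0.535, 0.1667, 0.1111]
eef_rot: [0.757, 0.653, 0.001, 0.0]
ft_force: [0.6, -0.1, -0.8]
width: 0.015
```

Request:
step_arm(
  increments=[
    [[0, 0, 0], [0, 0, 0]],
    [[0, 0, 0], [0, 0, 0]],
    [[0, 0, 0], [0, 0, 0]],
    [[0, 0, 0], [0, 0, 0]],
  ],
)

```text
time: 3.8
ee_pos: [0.535, 0.1668, 0.111]
eef_rot: [0.757, 0.653, 0.001, 0.0]
ft_force: [-0.6, 0.3, -0.1]
width: 0.0122
```

Request:
step_arm(
  increments=[
    [[0, 0, 0], [0, 0, 0]],
    [[0, 0, 0], [0, 0, 0]],
    [[0, 0, 0], [0, 0, 0]],
  ],
  grip_force=50,
)

```text
time: 4.1
ee_pos: [0.535, 0.1668, 0.111]
eef_rot: [0.757, 0.653, 0.001, 0.0]
ft_force: [-0.6, 0.3, -0.6]
width: 0.0113
```

Run:
```python
from h import *
st()
```

```text
t 4.1 p [0.535  0.1668 0.111 ] ya -8.45 z [ 0.0017  0.0012 -1.    ] F [-0.59  0.3  -0.6 ] M [-0.02  0.22  0.01] w 0.0113 q [-0.74  0.29  0.42  1.79 -0.13  1.09 -0.42]
```

Request:
step_arm(
  increments=[
    [[0, 0, -0.02], [0, 0, 0]],
    [[0, 0, -0.06], [0, 0, 0]],
    [[0, 0, -0.11], [0, 0, 0]],
    [[0, 0, -0.15], [0, 0, 0]],
    [[0, 0, -0.18], [0, 0, 0]],
  ],
)

```text
time: 4.6
ee_pos: [0.535, 0.1664, 0.2937]
eef_rot: [0.757, 0.653, 0.002, 0.0]
ft_force: [1.4, 0.7, -2.8]
width: 0.0115
```

Run:
```python
from h import *
st()
xh=np.array([np.cos(np.radians(-12.2)),np.sin(np.radians(-12.2))]);yh=np.array([-xh[1],xh[0]])
T=np.array([.5325,-.192]);
rail=(np.array([.6245,-.1095])+[.580,-.3235])/2
n=(np.array([.6020,-.2188])+[.6005,-.2156])/2
print("tank-frame: rail mid",(rail-T)@xh,(rail-T)@yh,"notch",(n-T)@xh,(n-T)@yh)
for dy in (.03,0):
  b=T+xh*(.073-.030-.004)+yh*((n-T)@yh+dy);print(b);
b=T+xh*(.073-.030-.006)+yh*((n-T)@yh+.03)
delta([*b,.29],-12.2)
```

```text
t 4.6 p [0.535  0.1664 0.2937] ya -8.47 z [ 0.0036  0.0021 -1.    ] F [ 1.39  0.72 -2.79] M [-0.1  -0.03  0.03] w 0.0115 q [-0.77  0.15  0.44  1.55 -0.07  1.45 -0.47]
tank-frame: rail mid 0.0733522161396122 -0.009206784857245989 notch 0.07252272760284498 -0.010102300779701628
[ 0.5748241  -0.18079334]
[ 0.56848435 -0.21011582]
shift [-0.3374  0.0885  0.0031] turn [ 0.0032 -0.0027  0.0651] rows>= 6.977388724233931
```

Request:
step_arm(
  increments=[
    [[-0.03, 0.008, 0], [0, 0, 0.01]],
    [[-0.07, 0.018, 0], [0, 0, 0.02]],
    [[-0.11, 0.028, 0], [0, 0, 0.03]],
    [[-0.15, 0.04, 0], [0, 0, 0.04]],
    [[-0.19, 0.05, 0], [0, 0, 0.05]],
  ],
)

```text
time: 5.1
ee_pos: [0.5563, -0.0306, 0.293]
eef_rot: [0.774, 0.634, 0.002, 0.0]
ft_force: [1.2, 0.4, -3.8]
width: 0.0116
```

```bash
cat >> h.py <<'E'
xh=np.array([np.cos(np.radians(-12.2)),np.sin(np.radians(-12.2))]);yh=np.array([-xh[1],xh[0]]);T=np.array([.5325,-.192])
def tk(x,y,z,a=-12.2):
    b=T+xh*x+yh*y;delta([*b,z],a)
def stt():
    s=st();d=s["ee_pos"][:2]-T;print("tank xy",(d@xh).round(4),(d@yh).round(4),"F tank",(s["ft_force"][:2]@xh).round(2),(s["ft_force"][:2]@yh).round(2))
E
python3 - <<'E'
from h import *
stt();tk(.036,.03,.29)
E
```

```text
t 5.1 p [ 0.5563 -0.0306  0.293 ] ya -11.36 z [ 0.0033  0.0021 -1.    ] F [ 1.18  0.42 -3.76] M [-0.12 -0.03  0.04] w 0.0116 q [-0.55  0.15  0.59  1.56 -0.09  1.45 -0.15]
tank xy -0.0109 0.1628 F tank 1.06 0.66
shift [-0.1334  0.0449  0.0027] turn [ 0.0028 -0.0027  0.0147] rows>= 2.8165993219611245
```

Request:
step_arm(
  increments=[
    [[-0.04, 0.013, 0], [0.001, -0.001, 0.005]],
    [[-0.08, 0.026, 0.001], [0.002, -0.002, 0.01]],
    [[-0.115, 0.038, 0.002], [0.003, -0.003, 0.015]],
    [[-0.1334, 0.0449, 0.0027], [0.003, -0.003, 0.015]],
    [[-0.1334, 0.0449, 0.0027], [0.003, -0.003, 0.015]],
  ],
)

```text
time: 5.6
ee_pos: [0.5731, -0.1742, 0.2893]
eef_rot: [0.78, 0.626, -0.001, 0.0]
ft_force: [0.1, -0.3, -3.2]
width: 0.0113
```

Run:
```python
from h import *
stt();snap("top","t2");snap("scene","s2");stt();tk(.036,.03,.29)
a=crop(load("t2")["pixels"],270,150,435,280,4.8);cv2.imwrite("pics/t2c.png",a)
a=crop(load("s2")["pixels"],50,110,230,250,4.4);cv2.imwrite("pics/s2c.png",a)
```

```text
t 5.6 p [ 0.5731 -0.1742  0.2893] ya -12.53 z [-0.0017 -0.0022 -1.    ] F [ 0.13 -0.35 -3.24] M [-0.19  0.06 -0.01] w 0.0113 q [-0.33  0.28  0.69  1.46 -0.18  1.47  0.14]
tank xy 0.0359 0.026 F tank 0.2 -0.31
t 5.7 p [ 0.5738 -0.1701  0.2894] ya -12.25 z [-0.0014  0.     -1.    ] F [ 0.89  0.42 -3.18] M [-0.02  0.14 -0.  ] w 0.0112 q [-0.33  0.28  0.69  1.46 -0.18  1.47  0.14]
tank xy 0.0358 0.0301 F tank 0.78 0.59
shift [-0.0001  0.0002 -0.0006] turn [-0.0013  0.0003 -0.0009] rows>= 0.012523827062175457
```

View pics/t2c.png

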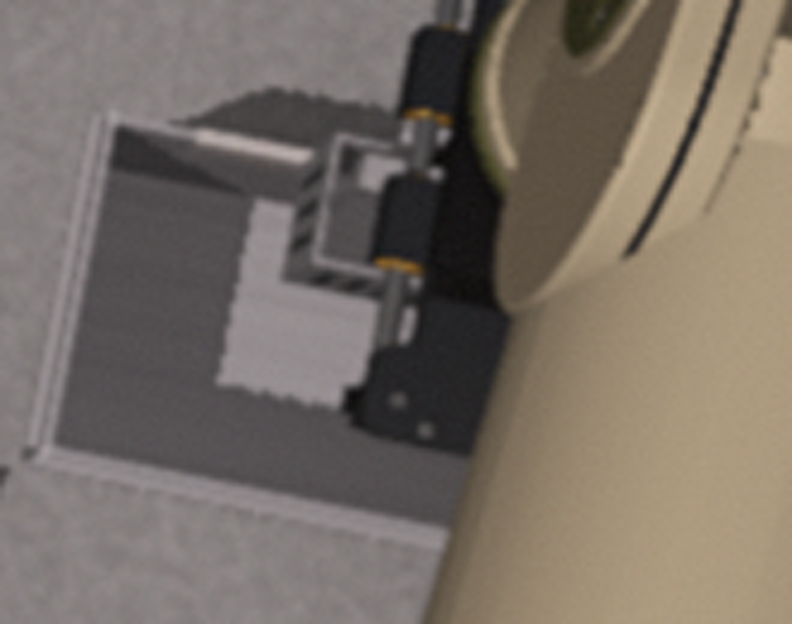

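View pics/s2c.png

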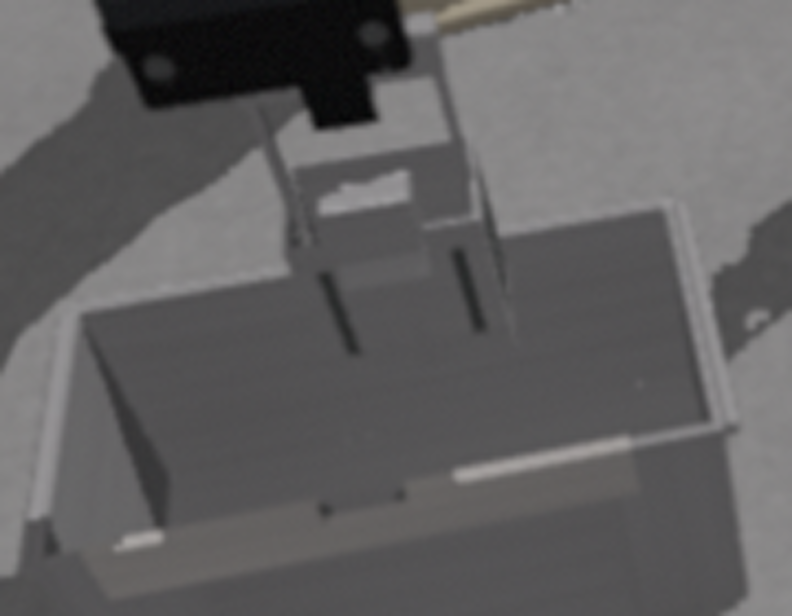

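Request:
step_arm(
  increments=[
    [[0, 0, 0.03], [0, 0, 0]],
    [[0, 0, 0.06], [0, 0, 0]],
    [[0, 0, 0.08], [0, 0, 0]],
    [[0, 0, 0.095], [0, 0, 0]],
    [[0, 0, 0.104], [0, 0, 0]],
  ],
)

```text
time: 6.2
ee_pos: [0.5735, -0.1688, 0.1843]
eef_rot: [0.778, 0.628, -0.001, -0.001]
ft_force: [-0.1, 0.3, -2.3]
width: 0.0116
```

Run:
```python
from h import *
stt();snap("scene","s3");stt();tk(.036,.03,.185)
a=crop(load("s3")["pixels"],50,110,230,250,4.4);cv2.imwrite("pics/s3c.png",a)
```

```text
t 6.2 p [ 0.5735 -0.1688  0.1843] ya -12.16 z [-2.4e-03  6.0e-04 -1.0e+00] F [-0.1   0.31 -2.3 ] M [-0.06  0.01 -0.03] w 0.0116 q [-0.32  0.34  0.66  1.62 -0.22  1.26  0.17]
tank xy 0.0352 0.0314 F tank -0.16 0.28
t 6.25 p [ 0.5732 -0.1689  0.1835] ya -12.18 z [-3.3e-03  6.0e-04 -1.0e+00] F [-0.62  0.42 -4.09] M [-0.07  0.19  0.03] w 0.0115 q [-0.32  0.34  0.66  1.62 -0.22  1.26  0.17]
tank xy 0.0349 0.0312 F tank -0.69 0.28
shift [-0.0012  0.0011 -0.0015] turn [-0.0033  0.0001  0.0004] rows>= 0.04347690906724153
```

View pics/s3c.png

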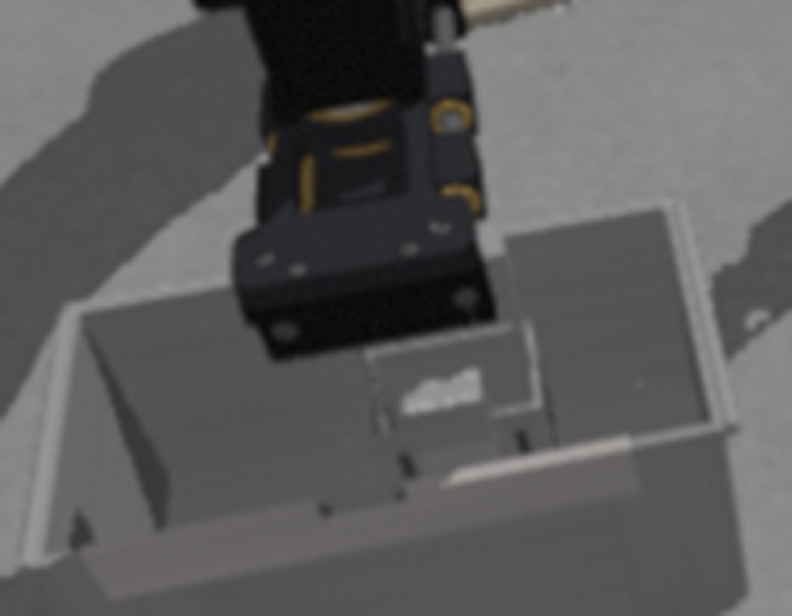

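Request:
step_arm(
  increments=[
    [[-0.001, 0.002, -0.0005], [-0.003, 0, 0]],
    [[-0.001, 0.004, -0.001], [-0.003, 0, 0]],
    [[-0.001, 0.006, -0.001], [-0.003, 0, 0]],
    [[-0.001, 0.006, -0.001], [-0.003, 0, 0]],
    [[-0.001, 0.006, -0.001], [-0.003, 0, 0]],
  ],
)

```text
time: 6.75
ee_pos: [0.5791, -0.1713, 0.1848]
eef_rot: [0.778, 0.628, -0.0, 0.0]
ft_force: [-1.3, 0.1, -3.7]
width: 0.0114
```

```bash
python3 -c "
from h import *
stt()"
```

```text
t 6.75 p [ 0.5791 -0.1713  0.1848] ya -12.19 z [ 1.e-04 -2.e-04 -1.e+00] F [-1.26  0.11 -3.71] M [-0.11  0.09  0.06] w 0.0114 q [-0.32  0.35  0.66  1.6  -0.22  1.26  0.17]
tank xy 0.0412 0.03 F tank -1.26 -0.15
```

Request:
step_arm(
  increments=[
    [[0, 0.0005, 0], [0, 0, 0]],
    [[0, 0.001, 0], [0, 0, 0]],
    [[0, 0.0015, 0], [0, 0, 0]],
    [[0, 0.0015, 0], [0, 0, 0]],
    [[0, 0.0015, 0], [0, 0, 0]],
  ],
)

```text
time: 7.25
ee_pos: [0.5805, -0.1716, 0.1848]
eef_rot: [0.778, 0.628, -0.0, 0.0]
ft_force: [0.2, -0.7, -3.3]
width: 0.0115
```

Request:
step_arm(
  increments=[
    [[0, 0.0005, 0], [0, 0, 0]],
    [[0, 0.001, 0], [0, 0, 0]],
    [[0, 0.001, 0], [0, 0, 0]],
    [[0, 0.001, 0], [0, 0, 0]],
  ],
)

```text
time: 7.65
ee_pos: [0.5815, -0.1719, 0.1848]
eef_rot: [0.778, 0.628, -0.0, 0.0]
ft_force: [0.4, 0.1, -3.4]
width: 0.0116
```

```bash
python3 -c "
from h import *
stt()"
```

```text
t 7.65 p [ 0.5815 -0.1719  0.1848] ya -12.19 z [-0.e+00 -3.e-04 -1.e+00] F [ 0.41  0.13 -3.36] M [-0.12  0.06 -0.01] w 0.0116 q [-0.31  0.36  0.66  1.6  -0.23  1.27  0.18]
tank xy 0.0436 0.03 F tank 0.38 0.21
```

Request:
step_arm(
  increments=[
    [[0, 0.0005, 0], [0, 0, 0]],
    [[0, 0.001, 0], [0, 0, 0]],
    [[0, 0.001, 0], [0, 0, 0]],
    [[0, 0.001, 0], [0, 0, 0]],
  ],
)

```text
time: 8.05
ee_pos: [0.5824, -0.1721, 0.1847]
eef_rot: [0.778, 0.628, -0.0, 0.0]
ft_force: [0.1, -0.5, -3.0]
width: 0.0115
```

Request:
step_arm(
  increments=[
    [[0, 0.0005, 0], [0, 0, 0]],
    [[0, 0.0007, 0], [0, 0, 0]],
    [[0, 0.0007, 0], [0, 0, 0]],
    [[0, 0.0007, 0], [0, 0, 0]],
  ],
)

```text
time: 8.45
ee_pos: [0.5831, -0.1722, 0.1847]
eef_rot: [0.778, 0.628, -0.0, 0.0]
ft_force: [-0.2, 1.3, -2.8]
width: 0.0115
```

```bash
python3 -c "
from h import *
stt()"
```

```text
t 8.45 p [ 0.5831 -0.1722  0.1847] ya -12.19 z [-2.e-04 -2.e-04 -1.e+00] F [-0.22  1.33 -2.82] M [-0.01  0.18  0.02] w 0.0115 q [-0.31  0.36  0.66  1.59 -0.23  1.27  0.18]
tank xy 0.0453 0.03 F tank -0.5 1.25
```

Request:
step_arm(
  increments=[
    [[0, 0.0005, 0], [0, 0, 0]],
    [[0, 0.0007, 0], [0, 0, 0]],
    [[0, 0.0007, 0], [0, 0, 0]],
    [[0, 0.0007, 0], [0, 0, 0]],
  ],
)

```text
time: 8.85
ee_pos: [0.5836, -0.1724, 0.1846]
eef_rot: [0.778, 0.628, -0.0, -0.0]
ft_force: [-2.8, 0.6, -1.8]
width: 0.0114
```

Request:
step_arm(
  increments=[
    [[0, 0.0005, 0], [0, 0, 0]],
    [[0, 0.0007, 0], [0, 0, 0]],
    [[0, 0.0007, 0], [0, 0, 0]],
    [[0, 0.0007, 0], [0, 0, 0]],
  ],
)

```text
time: 9.25
ee_pos: [0.5841, -0.1725, 0.1846]
eef_rot: [0.778, 0.628, -0.0, -0.0]
ft_force: [-3.5, 0.9, -1.3]
width: 0.0115
```

```bash
python3 -c "
from h import *
stt()"
```

```text
t 9.25 p [ 0.5841 -0.1725  0.1846] ya -12.19 z [-0.0011  0.     -1.    ] F [-3.55  0.88 -1.32] M [0.15 1.18 0.05] w 0.0115 q [-0.31  0.37  0.66  1.59 -0.23  1.27  0.18]
tank xy 0.0463 0.03 F tank -3.66 0.11
```

Request:
step_arm(
  increments=[
    [[0, -0.002, 0], [0, 0, 0]],
    [[0, -0.003, 0], [0, 0, 0]],
    [[0, -0.003, 0], [0, 0, 0]],
    [[0, -0.003, 0], [0, 0, 0]],
  ],
)

```text
time: 9.65
ee_pos: [0.5815, -0.1718, 0.1848]
eef_rot: [0.778, 0.628, -0.0, -0.0]
ft_force: [-0.0, 0.1, -3.4]
width: 0.0115
```

```bash
python3 -c "
from h import *
stt();tk(.0433,.03,.17)"
```

```text
t 9.65 p [ 0.5815 -0.1718  0.1848] ya -12.18 z [-3.e-04 -1.e-04 -1.e+00] F [-0.05  0.09 -3.45] M [-0.11  0.12 -0.03] w 0.0115 q [-0.31  0.36  0.66  1.6  -0.23  1.27  0.18]
tank xy 0.0436 0.03 F tank -0.06 0.08
shift [-0.     -0.0003  0.0148] turn [-0.0003  0.0002  0.0003] rows>= 0.29565656856865313
```

Request:
step_arm(
  increments=[
    [[0, -0.0003, 0.004], [0, 0, 0]],
    [[0, -0.0003, 0.008], [0, 0, 0]],
    [[0, -0.0003, 0.011], [0, 0, 0]],
    [[0, -0.0003, 0.014], [0, 0, 0]],
    [[0, -0.0003, 0.016], [0, 0, 0]],
  ],
)

```text
time: 10.15
ee_pos: [0.581, -0.1718, 0.1683]
eef_rot: [0.778, 0.628, -0.0, -0.0]
ft_force: [-0.5, 0.1, -2.8]
width: 0.0111
```

```bash
python3 -c "
from h import *
stt();tk(.0433,.03,.17)"
```

```text
t 10.15 p [ 0.581  -0.1718  0.1683] ya -12.19 z [-7.e-04 -1.e-04 -1.e+00] F [-0.53  0.09 -2.8 ] M [-0.1   0.07 -0.02] w 0.0111 q [-0.31  0.37  0.66  1.62 -0.24  1.24  0.18]
tank xy 0.0432 0.03 F tank -0.54 -0.02
shift [-0.      0.0001 -0.0017] turn [-0.0007  0.0002  0.0002] rows>= 0.033167185059620546
```

Request:
step_arm(
  increments=[
    [[0, 0.0002, 0.003], [-0.0007, 0, 0]],
    [[0, 0.0002, 0.006], [-0.0007, 0, 0]],
    [[0, 0.0002, 0.009], [-0.0007, 0, 0]],
    [[0, 0.0002, 0.012], [-0.0007, 0, 0]],
    [[0, 0.0002, 0.014], [-0.0007, 0, 0]],
  ],
)

```text
time: 10.65
ee_pos: [0.5811, -0.1718, 0.154]
eef_rot: [0.778, 0.628, -0.0, -0.0]
ft_force: [0.1, 0.1, -3.7]
width: 0.0114
```

Run:
```python
from h import *
stt();tk(.0433,.03,.15)
snap("scene","s4")
a=crop(load("s4")["pixels"],50,110,230,250,4.4);cv2.imwrite("pics/s4c.png",a)
```

```text
t 10.65 p [ 0.5811 -0.1718  0.154 ] ya -12.18 z [-3.e-04 -2.e-04 -1.e+00] F [ 0.1   0.09 -3.75] M [-0.11  0.06  0.04] w 0.0114 q [-0.3   0.38  0.65  1.63 -0.25  1.21  0.19]
tank xy 0.0432 0.03 F tank 0.08 0.11
shift [-0.      0.0001  0.004 ] turn [-0.0003  0.0003  0.0003] rows>= 0.07951439404432559
```

View pics/s4c.png

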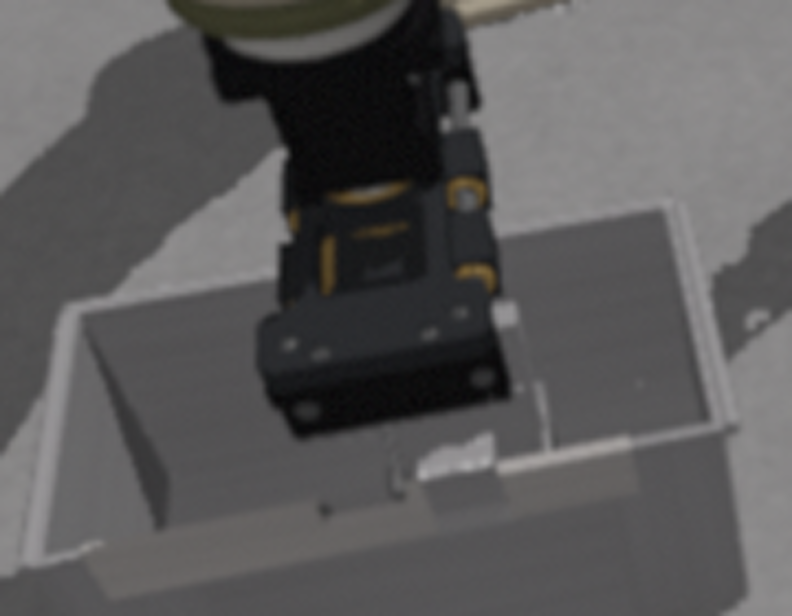

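Request:
step_arm(
  increments=[
    [[0, 0.0002, 0.002], [0, 0, 0]],
    [[0, 0.0002, 0.004], [0, 0, 0]],
    [[0, 0.0002, 0.006], [0, 0, 0]],
    [[0, 0.0002, 0.007], [0, 0, 0]],
    [[0, 0.0002, 0.008], [0, 0, 0]],
  ],
)

```text
time: 11.2
ee_pos: [0.5812, -0.1718, 0.1457]
eef_rot: [0.778, 0.628, -0.0, -0.0]
ft_force: [-0.4, -0.2, -2.8]
width: 0.0116
```

Request:
step_arm(
  increments=[
    [[0, 0, 0.0005], [0, 0, 0]],
    [[0, 0, 0.001], [0, 0, 0]],
    [[0, 0, 0.001], [0, 0, 0]],
  ],
)

```text
time: 11.5
ee_pos: [0.5812, -0.1718, 0.1446]
eef_rot: [0.778, 0.628, -0.0, -0.0]
ft_force: [-0.1, 0.1, -2.9]
width: 0.0113
```

Run:
```python
from h import *
stt()
```

```text
t 11.5 p [ 0.5812 -0.1718  0.1446] ya -12.18 z [-6.e-04 -2.e-04 -1.e+00] F [-0.1   0.08 -2.93] M [-0.09  0.06  0.03] w 0.0113 q [-0.3   0.39  0.65  1.64 -0.25  1.19  0.19]
tank xy 0.0433 0.0301 F tank -0.11 0.06
```

Request:
step_arm(
  increments=[
    [[0, 0, 0.0004], [0, 0, 0]],
    [[0, 0, 0.0007], [0, 0, 0]],
    [[0, 0, 0.0007], [0, 0, 0]],
  ],
)

```text
time: 11.8
ee_pos: [0.5813, -0.1718, 0.1441]
eef_rot: [0.778, 0.628, -0.0, -0.0]
ft_force: [-0.5, -0.3, -2.2]
width: 0.0116
```

Request:
step_arm(
  increments=[
    [[0, 0, 0.0004], [0, 0, 0]],
    [[0, 0, 0.0007], [0, 0, 0]],
    [[0, 0, 0.0007], [0, 0, 0]],
  ],
)

```text
time: 12.1
ee_pos: [0.5813, -0.1718, 0.1439]
eef_rot: [0.778, 0.628, -0.0, -0.0]
ft_force: [-3.0, 0.5, 5.6]
width: 0.0117
```

Run:
```python
from h import *
stt()
```

```text
t 12.1 p [ 0.5813 -0.1718  0.1439] ya -12.19 z [-1.e-04  0.e+00 -1.e+00] F [-3.03  0.51  5.59] M [ 0.17  0.93 -0.01] w 0.0117 q [-0.3   0.39  0.65  1.64 -0.25  1.19  0.19]
tank xy 0.0435 0.03 F tank -3.07 -0.14
```

Request:
step_arm(
  increments=[
    [[0, -0.0003, 0.0001], [0, 0, 0]],
    [[-0.001, -0.0003, 0.0002], [0, 0, 0]],
    [[-0.003, -0.0003, 0.0003], [0, 0, 0]],
    [[-0.005, -0.0003, 0.0003], [0, 0, 0]],
    [[-0.008, -0.0003, 0.0003], [0, 0, 0]],
  ],
)

```text
time: 12.6
ee_pos: [0.5798, -0.1794, 0.1438]
eef_rot: [0.778, 0.628, 0.0, 0.0]
ft_force: [0.9, 2.7, 3.5]
width: 0.0113
```

Run:
```python
from h import *
stt()
```

```text
t 12.6 p [ 0.5798 -0.1794  0.1438] ya -12.16 z [ 8.e-04  3.e-04 -1.e+00] F [0.89 2.67 3.5 ] M [ 0.57 -0.27  0.07] w 0.0113 q [-0.29  0.4   0.65  1.64 -0.25  1.19  0.21]
tank xy 0.0435 0.0223 F tank 0.3 2.79
```

Request:
step_arm(
  increments=[
    [[-0.002, 0, 0.0002], [-0.0005, 0, 0]],
    [[-0.004, 0, 0.0002], [-0.0005, 0, 0]],
    [[-0.006, 0, 0.0002], [-0.0005, 0, 0]],
    [[-0.008, 0, 0.0002], [-0.0005, 0, 0]],
    [[-0.01, 0, 0.0002], [-0.0005, 0, 0]],
  ],
)

```text
time: 13.1
ee_pos: [0.5777, -0.1893, 0.1437]
eef_rot: [0.778, 0.628, 0.001, 0.0]
ft_force: [0.4, 3.2, 4.8]
width: 0.0111
```

Run:
```python
from h import *
stt()
```

```text
t 13.1 p [ 0.5777 -0.1893  0.1437] ya -12.15 z [ 1.5e-03  2.0e-04 -1.0e+00] F [0.35 3.2  4.79] M [ 0.76 -0.27  0.09] w 0.0111 q [-0.27  0.4   0.65  1.64 -0.26  1.19  0.23]
tank xy 0.0436 0.0122 F tank -0.33 3.2
```

Request:
step_arm(
  increments=[
    [[-0.002, 0, 0.0001], [0.0015, 0, 0]],
    [[-0.004, 0, 0.0001], [0.0015, 0, 0]],
    [[-0.006, 0, 0.0001], [0.0015, 0, 0]],
    [[-0.008, 0, 0.0001], [0.0015, 0, 0]],
    [[-0.01, 0, 0.0001], [0.0015, 0, 0]],
  ],
)

```text
time: 13.6
ee_pos: [0.5756, -0.1992, 0.1436]
eef_rot: [0.778, 0.628, 0.0, -0.0]
ft_force: [-0.1, 3.4, 4.2]
width: 0.0114
```

Run:
```python
from h import *
stt()
```

```text
t 13.6 p [ 0.5756 -0.1992  0.1436] ya -12.15 z [ 0.e+00  6.e-04 -1.e+00] F [-0.08  3.45  4.21] M [ 0.81 -0.4   0.1 ] w 0.0114 q [-0.26  0.4   0.66  1.64 -0.26  1.19  0.25]
tank xy 0.0436 0.002 F tank -0.81 3.35
```

Request:
step_arm(
  increments=[
    [[-0.001, 0, 0.0001], [0, 0, 0]],
    [[-0.002, 0, 0.0001], [0, 0, 0]],
    [[-0.003, 0, 0.0001], [0, 0, 0]],
    [[-0.004, 0, 0.0001], [0, 0, 0]],
    [[-0.005, 0, 0.0001], [0, 0, 0]],
  ],
)

```text
time: 14.1
ee_pos: [0.5746, -0.2041, 0.1435]
eef_rot: [0.778, 0.628, 0.0, -0.0]
ft_force: [1.2, 3.3, 5.0]
width: 0.0115
```

Request:
step_arm(
  increments=[
    [[-0.001, 0, 0.0002], [0, 0, 0]],
    [[-0.002, 0, 0.0002], [0, 0, 0]],
    [[-0.003, 0, 0.0002], [0, 0, 0]],
  ],
)

```text
time: 14.4
ee_pos: [0.574, -0.2072, 0.1434]
eef_rot: [0.778, 0.628, 0.0, -0.0]
ft_force: [0.7, 4.4, 4.5]
width: 0.0112
```

Run:
```python
from h import *
stt()
```

```text
t 14.4 p [ 0.574  -0.2072  0.1434] ya -12.15 z [ 2.e-04  6.e-04 -1.e+00] F [0.7  4.37 4.52] M [ 0.85 -0.43  0.07] w 0.0112 q [-0.24  0.41  0.66  1.63 -0.26  1.19  0.26]
tank xy 0.0437 -0.0061 F tank -0.24 4.42
```

Request:
step_arm(
  increments=[
    [[-0.001, 0, 0.0002], [0, 0, 0]],
    [[-0.002, 0, 0.0003], [0, 0, 0]],
  ],
)

```text
time: 14.6
ee_pos: [0.5736, -0.2091, 0.143]
eef_rot: [0.778, 0.628, 0.0, -0.0]
ft_force: [1.0, 4.3, 5.0]
width: 0.0115
```

Request:
step_arm(
  increments=[
    [[-0.001, 0, 0.0002], [0, 0, 0]],
    [[-0.0015, 0, 0.0003], [0, 0, 0]],
  ],
)

```text
time: 14.8
ee_pos: [0.5719, -0.2115, 0.1417]
eef_rot: [0.778, 0.628, -0.001, -0.001]
ft_force: [0.0, -0.1, -3.1]
width: 0.0114
```

Request:
step_arm(
  increments=[
    [[-0.001, 0, 0.0002], [0, 0, 0]],
    [[-0.0015, 0, 0.0003], [0, 0, 0]],
  ],
)

```text
time: 15.0
ee_pos: [0.571, -0.2132, 0.1407]
eef_rot: [0.778, 0.628, -0.001, -0.001]
ft_force: [-0.1, 2.2, -2.1]
width: 0.0115
```

Run:
```python
from h import *
stt()
```

```text
t 15.0 p [ 0.571  -0.2132  0.1407] ya -12.23 z [-3.8e-03 -1.0e-04 -1.0e+00] F [-0.11  2.22 -2.15] M [0.16 0.09 0.04] w 0.0115 q [-0.24  0.41  0.66  1.64 -0.26  1.19  0.27]
tank xy 0.0421 -0.0125 F tank -0.57 2.15
```

Request:
step_arm(
  increments=[
    [[0.0003, 0.0007, 0], [-0.002, 0, 0]],
    [[0.0005, 0.0015, 0], [-0.0038, 0, 0]],
    [[0.0005, 0.0015, 0], [-0.0038, 0, 0]],
  ],
)

```text
time: 15.3
ee_pos: [0.5726, -0.213, 0.1407]
eef_rot: [0.778, 0.628, -0.0, 0.0]
ft_force: [0.6, 0.3, -2.3]
width: 0.0118
```

Run:
```python
from h import *
stt()
```

```text
t 15.3 p [ 0.5726 -0.213   0.1407] ya -12.23 z [ 0.     -0.0011 -1.    ] F [ 0.57  0.32 -2.27] M [ 0.01 -0.01  0.01] w 0.0118 q [-0.24  0.41  0.66  1.63 -0.27  1.19  0.27]
tank xy 0.0436 -0.0121 F tank 0.49 0.44
```

Request:
step_arm(
  increments=[
    [[0.0005, 0, 0], [0, 0.001, 0]],
    [[0.0008, 0, 0], [0, 0.001, 0]],
    [[0.0008, 0, 0], [0, 0.001, 0]],
  ],
)

```text
time: 15.6
ee_pos: [0.5727, -0.2123, 0.1406]
eef_rot: [0.778, 0.628, -0.0, 0.0]
ft_force: [0.4, 0.1, -3.1]
width: 0.0114
```

Request:
step_arm(
  increments=[
    [[0.0005, 0, 0], [0, 0, 0]],
    [[0.0008, 0, 0], [0, 0, 0]],
    [[0.0008, 0, 0], [0, 0, 0]],
  ],
)

```text
time: 15.9
ee_pos: [0.5729, -0.2116, 0.1406]
eef_rot: [0.778, 0.628, -0.0, 0.0]
ft_force: [-1.1, -0.7, -3.2]
width: 0.0112
```

Run:
```python
from h import *
stt()
```

```text
t 15.9 p [ 0.5729 -0.2116  0.1406] ya -12.23 z [ 1.e-04 -4.e-04 -1.e+00] F [-1.08 -0.72 -3.19] M [-0.23  0.11  0.04] w 0.0112 q [-0.24  0.41  0.66  1.64 -0.27  1.19  0.27]
tank xy 0.0436 -0.0107 F tank -0.9 -0.93
```

Request:
step_arm(
  increments=[
    [[0.0003, 0, 0], [0, 0, 0]],
    [[0.0005, 0, 0], [0, 0, 0]],
    [[0.0005, 0, 0], [0, 0, 0]],
  ],
)

```text
time: 16.2
ee_pos: [0.573, -0.2112, 0.1407]
eef_rot: [0.778, 0.628, -0.0, 0.0]
ft_force: [-0.2, -0.7, -3.1]
width: 0.0111
```

Run:
```python
from h import *
stt()
```

```text
t 16.2 p [ 0.573  -0.2112  0.1407] ya -12.24 z [ 2.e-04 -5.e-04 -1.e+00] F [-0.15 -0.71 -3.06] M [-0.33  0.1  -0.02] w 0.0111 q [-0.24  0.41  0.66  1.64 -0.27  1.19  0.27]
tank xy 0.0436 -0.0102 F tank 0.0 -0.72
```

Request:
step_arm(
  increments=[
    [[-0.001, 0, 0], [0, 0, 0]],
    [[-0.002, 0, 0], [0, 0, 0]],
    [[-0.0023, 0, 0], [0, 0, 0]],
    [[-0.0023, 0, 0], [0, 0, 0]],
  ],
)

```text
time: 16.6
ee_pos: [0.5726, -0.2133, 0.1407]
eef_rot: [0.778, 0.628, 0.0, 0.0]
ft_force: [-0.5, 0.4, -2.5]
width: 0.0115
```

Run:
```python
from h import *
stt()
```

```text
t 16.6 p [ 0.5726 -0.2133  0.1407] ya -12.23 z [ 3.e-04 -2.e-04 -1.e+00] F [-0.5   0.44 -2.48] M [0.12 0.05 0.06] w 0.0115 q [-0.23  0.41  0.66  1.63 -0.27  1.19  0.27]
tank xy 0.0437 -0.0123 F tank -0.59 0.32
```

Request:
step_arm(
  increments=[
    [[-0.0005, 0, 0], [0, 0, 0]],
    [[-0.0007, 0, 0], [0, 0, 0]],
    [[-0.0007, 0, 0], [0, 0, 0]],
  ],
)

```text
time: 16.9
ee_pos: [0.5726, -0.2138, 0.1407]
eef_rot: [0.778, 0.628, 0.0, 0.0]
ft_force: [-1.0, 1.8, -1.9]
width: 0.0118
```

Run:
```python
from h import *
stt()
```

```text
t 16.9 p [ 0.5726 -0.2138  0.1407] ya -12.22 z [ 5.e-04 -0.e+00 -1.e+00] F [-1.02  1.8  -1.89] M [ 0.27 -0.05  0.02] w 0.0118 q [-0.23  0.41  0.66  1.63 -0.27  1.19  0.27]
tank xy 0.0438 -0.0128 F tank -1.37 1.55
```

Request:
step_arm(
  increments=[
    [[-0.0005, 0, 0], [0, 0, 0]],
    [[-0.0007, 0, 0], [0, 0, 0]],
    [[-0.0007, 0, 0], [0, 0, 0]],
  ],
)

```text
time: 17.2
ee_pos: [0.5725, -0.2144, 0.1408]
eef_rot: [0.778, 0.628, 0.0, 0.0]
ft_force: [1.1, 4.3, -1.6]
width: 0.0113
```

Run:
```python
from h import *
stt()
```

```text
t 17.2 p [ 0.5725 -0.2144  0.1408] ya -12.21 z [ 7.e-04  2.e-04 -1.e+00] F [ 1.08  4.28 -1.64] M [ 0.43 -0.05  0.02] w 0.0113 q [-0.23  0.41  0.66  1.63 -0.27  1.19  0.27]
tank xy 0.0438 -0.0134 F tank 0.15 4.41
```

Request:
step_arm(
  increments=[
    [[0.001, -0.0001, 0], [0.0005, 0, 0]],
    [[0.0017, -0.0002, 0], [0.0005, 0, 0]],
    [[0.0017, -0.0002, 0], [0.0005, 0, 0]],
  ],
)

```text
time: 17.5
ee_pos: [0.5725, -0.2128, 0.1407]
eef_rot: [0.778, 0.628, -0.0, -0.0]
ft_force: [-0.4, 0.5, -1.9]
width: 0.0115
```

Run:
```python
from h import *
stt()
```

```text
t 17.5 p [ 0.5725 -0.2128  0.1407] ya -12.23 z [-2.e-04 -1.e-04 -1.e+00] F [-0.4   0.53 -1.94] M [-0.02  0.07  0.01] w 0.0115 q [-0.24  0.41  0.66  1.63 -0.27  1.19  0.27]
tank xy 0.0435 -0.0119 F tank -0.5 0.43
```

Request:
step_arm(
  increments=[
    [[0, 0, 0.0005], [0, 0, 0]],
    [[0, 0, 0.001], [0, 0, 0]],
    [[0, 0, 0.0015], [0, 0, 0]],
  ],
)

```text
time: 17.8
ee_pos: [0.5727, -0.2128, 0.1394]
eef_rot: [0.778, 0.628, 0.0, 0.0]
ft_force: [-0.4, 1.2, 1.1]
width: 0.0114
```

Run:
```python
from h import *
stt()
```

```text
t 17.8 p [ 0.5727 -0.2128  0.1394] ya -12.22 z [ 3.e-04  0.e+00 -1.e+00] F [-0.41  1.17  1.13] M [0.25 0.1  0.02] w 0.0114 q [-0.24  0.41  0.66  1.64 -0.27  1.19  0.27]
tank xy 0.0437 -0.0118 F tank -0.65 1.05
```

Request:
step_arm(
  increments=[
    [[0.0003, 0, 0.0005], [0, 0, 0]],
    [[0.0003, 0, 0.001], [0, 0, 0]],
    [[0.0003, 0, 0.0015], [0, 0, 0]],
  ],
)

```text
time: 18.1
ee_pos: [0.5731, -0.2127, 0.1384]
eef_rot: [0.778, 0.628, 0.0, 0.001]
ft_force: [-0.5, 0.2, 4.5]
width: 0.0113
```

Run:
```python
from h import *
stt()
```

```text
t 18.1 p [ 0.5731 -0.2127  0.1384] ya -12.23 z [ 1.4e-03 -3.0e-04 -1.0e+00] F [-0.45  0.21  4.53] M [ 0.08 -0.07 -0.  ] w 0.0113 q [-0.23  0.41  0.66  1.64 -0.27  1.18  0.27]
tank xy 0.0441 -0.0117 F tank -0.49 0.11
```

Request:
step_arm(
  increments=[
    [[0, -0.0004, 0.0007], [0.0014, 0, 0]],
    [[0, -0.0005, 0.0014], [0.0014, 0, 0]],
    [[0, -0.0005, 0.002], [0.0014, 0, 0]],
  ],
)

```text
time: 18.4
ee_pos: [0.5724, -0.2125, 0.1358]
eef_rot: [0.778, 0.628, -0.0, -0.0]
ft_force: [1.7, 0.0, -2.6]
width: 0.0112
```

Run:
```python
from h import *
stt()
```

```text
t 18.4 p [ 0.5724 -0.2125  0.1358] ya -12.22 z [-7.e-04  0.e+00 -1.e+00] F [ 1.73  0.   -2.64] M [-0.07 -0.24 -0.01] w 0.0112 q [-0.23  0.41  0.66  1.64 -0.27  1.18  0.27]
tank xy 0.0433 -0.0116 F tank 1.69 0.37
```

Past the catches and moving free. Now down to the floor of the notch (about 0.1315).

Request:
step_arm(
  increments=[
    [[0, 0.0002, 0.001], [0, 0, 0]],
    [[0, 0.0003, 0.002], [0, 0, 0]],
    [[0, 0.0003, 0.003], [0, 0, 0]],
    [[0, 0.0003, 0.0034], [0, 0, 0]],
    [[0, 0.0003, 0.0034], [0, 0, 0]],
  ],
)

```text
time: 18.9
ee_pos: [0.5726, -0.2126, 0.1323]
eef_rot: [0.778, 0.628, -0.0, -0.0]
ft_force: [-0.2, -0.0, -2.5]
width: 0.0115
```

Request:
step_arm(
  increments=[
    [[0, 0, 0.0003], [0, 0, 0]],
    [[0, 0, 0.0006], [0, 0, 0]],
    [[0, 0, 0.0006], [0, 0, 0]],
  ],
)

```text
time: 19.2
ee_pos: [0.5726, -0.2126, 0.132]
eef_rot: [0.778, 0.628, -0.0, -0.0]
ft_force: [-2.7, 0.1, 1.5]
width: 0.0112
```

Run:
```python
from h import *
stt()
```

```text
t 19.2 p [ 0.5726 -0.2126  0.132 ] ya -12.23 z [-7.e-04  1.e-04 -1.e+00] F [-2.67  0.11  1.53] M [ 0.08  0.52 -0.01] w 0.0112 q [-0.23  0.42  0.66  1.64 -0.27  1.17  0.28]
tank xy 0.0436 -0.0117 F tank -2.63 -0.46
```

Request:
step_arm(
  increments=[
    [[0, -0.0002, 0.0002], [0, 0, 0]],
    [[0, -0.0002, 0.0005], [0, 0, 0]],
    [[0, -0.0002, 0.0005], [0, 0, 0]],
  ],
)

```text
time: 19.5
ee_pos: [0.5725, -0.2127, 0.1319]
eef_rot: [0.778, 0.628, -0.0, -0.0]
ft_force: [-2.8, 1.6, 4.7]
width: 0.0112
```

Run:
```python
from h import *
stt();snap("scene","s5")
a=crop(load("s5")["pixels"],50,110,230,250,4.4);cv2.imwrite("pics/s5c.png",a)
```

```text
t 19.5 p [ 0.5725 -0.2127  0.1319] ya -12.23 z [-4.e-04  2.e-04 -1.e+00] F [-2.79  1.63  4.7 ] M [ 0.15  0.64 -0.02] w 0.0112 q [-0.23  0.42  0.66  1.64 -0.27  1.17  0.28]
tank xy 0.0435 -0.0117 F tank -3.07 1.0
```

View pics/s5c.png

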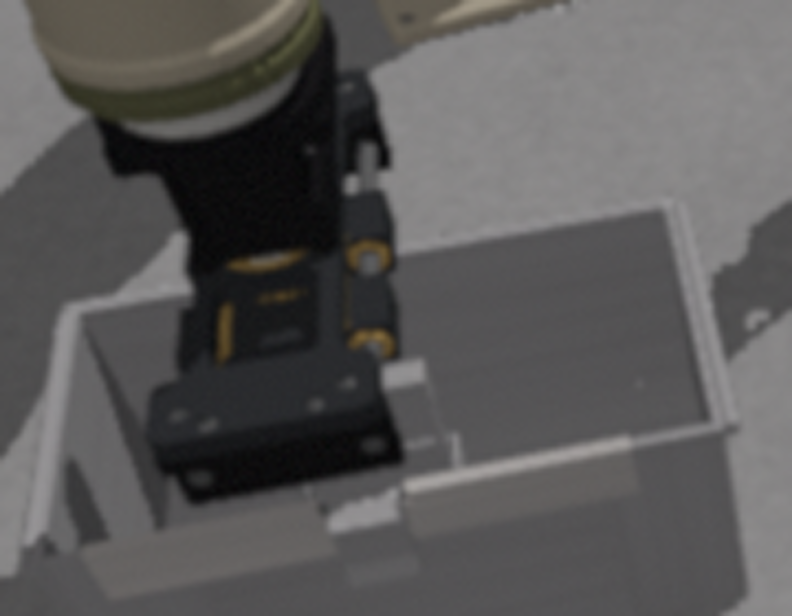

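The lip sits down in the notch (crop 330–405, 510) with the tongue outside the rail, and the wrist felt firm floor 12 mm below the rail top. Releasing.

Request:
step_arm(
  increments=[
    [[0, 0, -0.0001], [0, 0, 0]],
    [[0, 0, -0.0001], [0, 0, 0]],
    [[0, 0, -0.0001], [0, 0, 0]],
  ],
  grip_force=5,
)

```text
time: 19.85
ee_pos: [0.5725, -0.2126, 0.1319]
eef_rot: [0.778, 0.628, -0.0, -0.0]
ft_force: [-1.0, 1.1, -0.8]
width: 0.0119
```

Request:
step_arm(
  increments=[
    [[0, 0, 0], [0, 0, 0]],
    [[0, 0, 0], [0, 0, 0]],
    [[0, 0, 0], [0, 0, 0]],
    [[0, 0, 0], [0, 0, 0]],
    [[0, 0, 0], [0, 0, 0]],
  ],
  hand=0,
)

```text
time: 20.35
ee_pos: [0.5725, -0.2127, 0.1319]
eef_rot: [0.778, 0.628, -0.0, -0.0]
ft_force: [0.1, -1.1, 0.2]
width: 0.0407
```

Run:
```python
from h import *
stt()
```

```text
t 20.35 p [ 0.5725 -0.2127  0.1319] ya -12.23 z [-4.e-04  1.e-04 -1.e+00] F [ 0.06 -1.12  0.2 ] M [-0.11  0.12 -0.02] w 0.0407 q [-0.23  0.42  0.66  1.64 -0.27  1.17  0.28]
tank xy 0.0435 -0.0118 F tank 0.29 -1.08
```

Open, no contact force. Straight up.

Request:
step_arm(
  increments=[
    [[0, 0, -0.01], [0, 0, 0]],
    [[0, 0, -0.03], [0, 0, 0]],
    [[0, 0, -0.06], [0, 0, 0]],
    [[0, 0, -0.1], [0, 0, 0]],
    [[0, 0, -0.14], [0, 0, 0]],
  ],
)

```text
time: 20.85
ee_pos: [0.5722, -0.2127, 0.2741]
eef_rot: [0.779, 0.628, -0.0, -0.0]
ft_force: [0.3, 0.3, -0.3]
width: 0.0436
```

Run:
```python
from h import *
stt();delta([.5,.1,.32],-12.2)
```

```text
t 20.85 p [ 0.5722 -0.2127  0.2741] ya -12.25 z [-2.e-04 -0.e+00 -1.e+00] F [ 0.28  0.28 -0.3 ] M [-0.13 -0.04  0.01] w 0.0436 q [-0.26  0.32  0.7   1.45 -0.2   1.44  0.23]
tank xy 0.0432 -0.0119 F tank 0.21 0.33
shift [ 0.2903 -0.137  -0.0459] turn [-0.0002  0.0001 -0.0009] rows>= 6.485014943928147
```

Request:
step_arm(
  increments=[
    [[0.03, 0, -0.02], [0, 0, 0]],
    [[0.07, -0.01, -0.04], [0, 0, 0]],
    [[0.11, -0.02, -0.04], [0, 0, 0]],
    [[0.15, -0.03, -0.04], [0, 0, 0]],
    [[0.19, -0.04, -0.04], [0, 0, 0]],
  ],
)

```text
time: 21.35
ee_pos: [0.5732, -0.0172, 0.3152]
eef_rot: [0.779, 0.627, 0.001, 0.0]
ft_force: [1.4, 0.6, -0.4]
width: 0.0434
```

Request:
step_arm(
  increments=[
    [[0.04, -0.01, 0], [0, 0, 0]],
    [[0.08, -0.02, 0], [0, 0, 0]],
    [[0.11, -0.02, 0], [0, 0, 0]],
    [[0.11, -0.02, 0], [0, 0, 0]],
    [[0.11, -0.02, 0], [0, 0, 0]],
  ],
)

```text
time: 21.85
ee_pos: [0.5771, 0.0947, 0.3157]
eef_rot: [0.778, 0.628, 0.001, 0.001]
ft_force: [-0.5, -1.1, -0.6]
width: 0.0431
```

Run:
```python
from h import *
stt();snap("scene","s6");snap("top","t6")
cv2.imwrite("pics/s6c.png",crop(load("s6")["pixels"],50,110,230,250,4.4))
cv2.imwrite("pics/t6c.png",crop(load("t6")["pixels"],270,150,435,280,4.8))
```

```text
t 21.85 p [0.5771 0.0947 0.3157] ya -12.22 z [ 1.5e-03 -2.0e-04 -1.0e+00] F [-0.5  -1.14 -0.58] M [-0.14  0.03 -0.02] w 0.0431 q [-0.69  0.22  0.54  1.45 -0.11  1.51 -0.36]
tank xy -0.017 0.2897 F tank -0.25 -1.22
```

View pics/s6c.png

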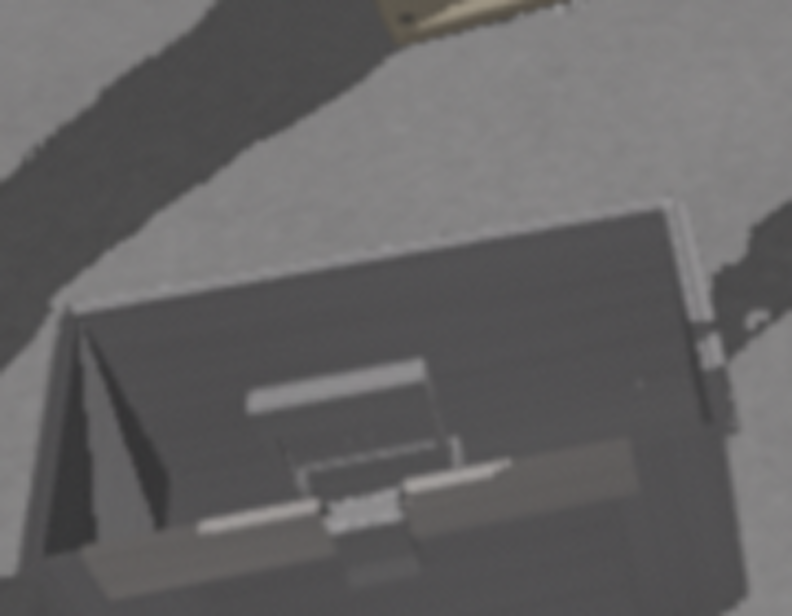

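View pics/t6c.png

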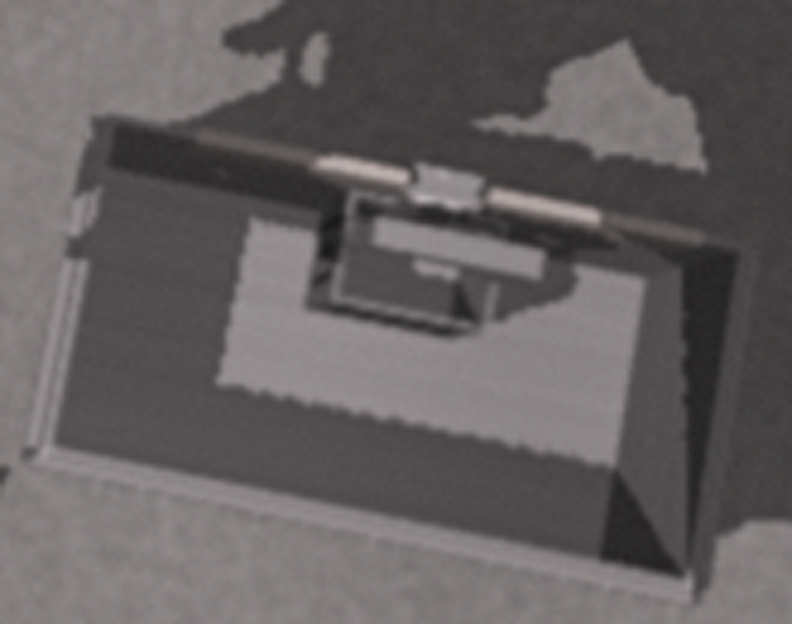

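View pics/s6.png

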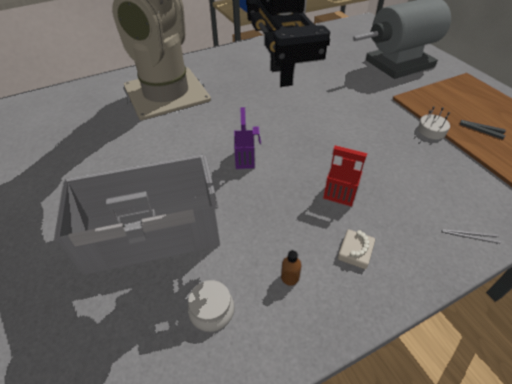

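The basket hangs level in the notch (lip at top-crop 447,187). The bottle, tub, cast and both look-alikes have not moved. One height check, then I'll hand in.

Run:
```python
from h import *
t=load("t6");s=load("s6")
k=lambda x,y:(270+x/4.8-.4,150+y/4.8-.4);g=lambda x,y:(50+x/4.4-.4,110+y/4.4-.4)
print("bar top mid",tri([(t,*k(458,249)),(s,*g(337,386))]))
st()
from bench import r
print(r.close_job())
```

```text
bar top mid [ 0.57102586 -0.21157347  0.15783373]
t 21.95 p [0.5772 0.093  0.3158] ya -12.38 z [ 0.0018 -0.     -1.    ] F [-0.41 -0.35 -0.73] M [-0.17  0.03  0.02] w 0.0438 q [-0.69  0.22  0.54  1.45 -0.11  1.51 -0.36]
the job is handed in; nothing more can be done
None
```

The basket is hanging in the rail's notch, pressed past the spring catches, and I handed the job in at about 22 s of the 64 s allowed.

**What I did:** I gripped the steel basket by its bar and carried it over the tank. A light touch of about 4 N on the rail's inner face gave its position. I set the lip down on the rail about 40 mm to the +y side of the notch; the highest load I read was about 9 N, as it landed. I slid it along under 7–9 N until it dropped 3 mm, centred it by feeling both sides, and pressed it through the catches at about 8 N. It then fell free to the notch floor, 12 mm below the rail top. I let go, lifted clear and moved the arm away.

**Last checks:**
- **Seating:** both views show the lip down in the notch, the tongue outside the rail and the basket level.
- **Height:** the top of the bar measured 0.158 m against 0.160 m expected, which is within the 2 mm camera calibration.
- **Surroundings:** the bottle, tub, cast and both look-alikes look unmoved.
- **Robot:** it is touching nothing.

No check failed. The only disagreement was the notch position along the rail: about -10 mm from the pictures and -11.7 mm by feel, so I used the feel value.

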